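# Lay out the cosmetic containers in reverse order

## Robot

A 7-joint arm with a two-finger parallel gripper is mounted at the origin on the work surface. World frame = base frame: x ahead of the robot, y to its left, z up, the work surface at z = 0. Lengths are in m, angles in rad, forces in N, time in s.
With the tool pointing down it reaches from about 0.425 to 0.875 m from the base axis. Payload 9.9 kg.
Tool frame: the origin (TCP) lies on the centre line of the jaws, within the pads' length; the fingertips stand ctrl.tip_reach ahead of it and the grasp point (between the pads) lies 2 mm behind it (ctrl.tip_reach is the distance from the TCP to the fingertips, in m); z points along the fingers, y is the line along which they close (so a half turn about z gives the same grasp; the last joint's range is limited). The gripper opens to 85 mm and grips with 20 to 120 N. Pads are 22 mm wide; open, the fingers measure 114 mm over their backs; the gripper's body (76 mm by 85 mm) begins 54 mm behind the grasp point. The pads swing forward as they close: fully open they stand 13 mm farther back than shut.
Start: joints at [-1.405, 0.576, 0.025, 1.437, -0.015, 1.129, -0.057], TCP at [0.167, 0.654, 0.248] pointing down, gripper open.
Joint ranges: [-2.76, 2.76], [-0.34, 2.15], [-1.52, 1.57], [0.19, 2.46], [-1.09, 4.23], [0.17, 1.99], [-2.82, 2.82]. Speed limits (rad/s): [2.22, 2.22, 3.01, 3.01, 3.14, 3.14, 3.14].

## Interface

Orientations are given as a rotation vector (axis times angle).
In Python, from rig import ctrl, solver, viewer, ticket gives the robot as it stands. The module is installed in compiled form; this text tells all that it offers. Calls block until the motion is done:
- ctrl.reach(position, orientation): joint-space move of the TCP to a pose.
- ctrl.line_to(position, ori=None, velocity=0.15, stop_force=None): straight line of the TCP; ori=None keeps the orientation; velocity is the mean speed in m/s. With stop_force (N) it stops when the force on the tool has changed by that much, and returns True; else False.
- ctrl.movej(angles): joint-space move.
- ctrl.grip(opening, grip_force=None): finger opening in m; grip_force is the grip in N (None keeps the last); returns when the fingers have stopped.
- ctrl.dwell(seconds).
- solver.ik(position, orientation): joint angles nearest the present ones, or None.
- viewer.snapshot(name): name is "side" or "top" or "wrist"; returns a dict with "color" (384x512x3 uint8, red, green, blue), "fx", "fy", "cx", "cy" (pixels), "extrinsics" (4x4, takes a point from camera to world coordinates). Camera axes: x right, y down, z forward; pixel columns grow to the right and rows downward; lengths in m; the calibration is good to about 2 mm. A picture is of the moment at which its call begins. There is no depth.
A pose or a line that the arm cannot do raises ctrl.Unreachable and nothing moves.
- ticket.sign_off(): hands the job in; it is judged then, once.
Readings, each from a call of its own:
- ctrl.read_t(): time.
- ctrl.read_joint_positions(): joint angles.
- ctrl.read_joint_vel(): joint speeds.
- ctrl.read_tau(): joint torques, N m.
- ctrl.read_position(): TCP position.
- ctrl.read_orientation(): TCP orientation.
- ctrl.read_wrist_force(): force on the tool from outside, world axes, zero at the start.
- ctrl.read_torque(): the same for the moment, N m.
- ctrl.read_grip_width(): finger opening in m.
- ctrl.read_gripper_force(): force on a finger pad.
Only numpy, scipy, OpenCV 4.12 (cv2) and the standard library are available. Lean on these libraries where they do the work, as an engineer would, in place of code of your own. Each camera call takes 0.05 s, during which the arm holds its last target. There are 200 camera calls.

## Task

Move the four cosmetic containers from the black case tray to the four-bay steel rack, one to a bay, in reverse order as seen from the robot: the container at the left end of the tray goes to the right end of the rack, and so on to the last. Keep each one upright, set it down gently (do not drop it) in the middle of its bay, and leave all four standing released.

Things in the scene. Friction and masses are not known exactly. Their poses are not given: they have to be found in the camera images.
- tray: black plastic tray, fixed, 88 mm (x) by 334 mm (y, the row); floor 6 mm thick, end lips 20 mm high. Holds four nests in a row at y = -123, -41, +41, +123 mm. Origin: centre of its underside, on the table; x away from the robot, +y to the robot's left, turned by up to 0.18 rad. Tray and rack lie one behind the other, about 0.2 m apart, either one nearer
- rack: empty steel rack, fixed, 88 mm (x) by 334 mm (y, the row), 16 mm high; walls, dividers and floor 6 mm. Four bays 76 x 76 mm, 10 mm deep, centred at x = 0, y = -123, -41, +41, +123 mm, floor 6 mm above the origin. Origin: centre of its underside, on the table; x away from the robot, +y to its left, turned by up to 0.18 rad. What stood at y in the tray belongs in bay -y
- jar: low wide round jar, 55 mm across, 38 mm high, white below with a black lid (the upper 14 mm). Loose, about 110 g. Origin: centre of its underside; z is its axis, up
- vial: slim round bottle, 32 mm across and 80 mm high, amber glass below, black cap of the same width above 50 mm. Loose, about 70 g. Origin: centre of its underside; z is its axis, up
- square: square jar, 44 x 44 mm and 50 mm high, white below with a black lid (the upper 18 mm). Loose, about 120 g; stands nearly square to the tray. Origin: centre of its underside; z up, x and y square to its sides
- cone: white cone-shaped bottle, 46 mm across at the foot, tapering from 8 mm up to a black round cap 24 mm across, which runs from 36 to 66 mm height (grip it by the cap). Loose, about 80 g. Origin: centre of its underside; z is its axis, up
- jar_nest: the nest in which the jar stands at the start: dark grey insert 76 x 76 x 10 mm on the tray's floor, pocket 61 mm round, 7 mm deep (pocket floor 9 mm above the table). Fixed: it still shows the container's old place later. Origin: centre of its underside; z up, x and y as the tray's
- vial_nest: the nest in which the vial stands at the start: dark grey insert 76 x 76 x 10 mm on the tray's floor, pocket 41 mm round, 7 mm deep (pocket floor 9 mm above the table). Fixed: it still shows the container's old place later. Origin: centre of its underside; z up, x and y as the tray's
- square_nest: the nest in which the square stands at the start: dark grey insert 76 x 76 x 10 mm on the tray's floor, pocket 51 x 51 mm square, 7 mm deep (pocket floor 9 mm above the table). Fixed: it still shows the container's old place later. Origin: centre of its underside; z up, x and y as the tray's
- cone_nest: the nest in which the cone stands at the start: dark grey insert 76 x 76 x 10 mm on the tray's floor, pocket 53 mm round, 7 mm deep (pocket floor 9 mm above the table). Fixed: it still shows the container's old place later. Origin: centre of its underside; z up, x and y as the tray's
Mind the look-alikes: they are no part of the job. What is shaped like the jar but pink is not meant.

How it is judged:
By the outcome, as a careful person would: the job done as asked, in the order asked, and still so for the second after the job is handed in, with the robot touching nothing.
It also fails if it takes over 115 s, if anything falls off the work surface, if the arm or the gripper's body presses on something with over 40 N, if the wrist force passes 120 N, or if a joint passes its speed limit or range.

## Working session

There is one attempt and no reset: what is moved stays moved. The work goes in short steps, each a Python script; the robot and the scene stay as the last script left them, time stands still between calls to the robot, and variables do not carry over. Pictures are saved under pics/ and viewed, at most 14 in all, crops included, and the job is handed in when it is done.

```bash
mkdir -p pics; python3 - <<'E'
from rig import ctrl, viewer
import cv2, numpy as np
for n in("top","side"):
    s=viewer.snapshot(n); cv2.imwrite(f"pics/{n}0.png",s["color"][:,:,::-1])
    print(n,s["fx"],s["fy"],s["cx"],s["cy"],np.round(s["extrinsics"],4).tolist())
print(ctrl.tip_reach,ctrl.read_orientation(),ctrl.read_t(),ctrl.read_grip_width())
E
```

```text
top 367.2631005924582 367.2631005924582 253.4328631475633 195.28497222847662 [[-0.0143, -0.9968, 0.0789, 0.4514], [-0.9996, 0.0124, -0.024, -0.0218], [0.0229, -0.0792, -0.9966, 0.687], [0.0, 0.0, 0.0, 1.0]]
side 388.19453865859003 388.19453865859003 251.3034406986385 193.83102675688176 [[-0.9973, -0.0435, 0.0593, 0.4639], [-0.073, 0.6853, -0.7246, 0.5795], [-0.0091, -0.727, -0.6866, 0.6046], [0.0, 0.0, 0.0, 1.0]]
0.017 [-3.91270214e-01 -3.11705581e+00  2.35537165e-03] 0.1 0.08546363619378022
```

View pics/top0.png

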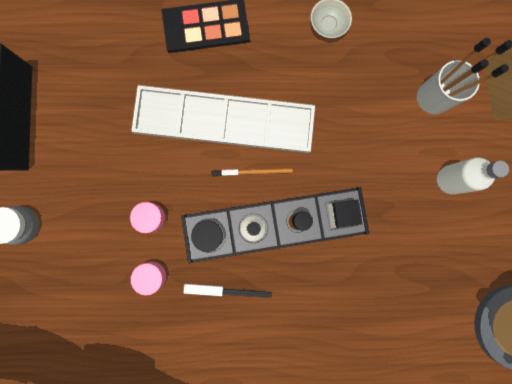

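View pics/side0.png

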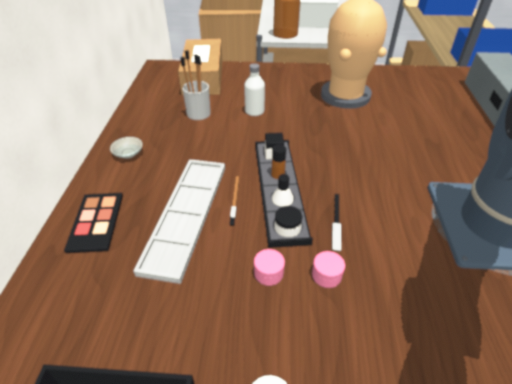

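The picture row points up = +x and left = +y. In the top view the tray holds, from the left, jar (207,236), cone (254,228), vial (301,220) and square (346,213). The white steel rack lies behind it (135–315, 87–150).

Jar candidates: black lid at (207,236), pink at (147,217) and pink at (148,279). The black-lidded one in the tray fits the description. I'll confirm that in a crop and measure the outlines.

```bash
cat > h.py <<'E'
import numpy as np, cv2
from scipy.spatial.transform import Rotation as R
from rig import ctrl, solver, viewer, ticket
def ray(s,p,z):
    """pixels (N,2) -> world xy on the plane at height z"""
    p=np.atleast_2d(np.asarray(p,float)); E=s["extrinsics"]
    d=np.c_[(p[:,0]-s["cx"])/s["fx"],(p[:,1]-s["cy"])/s["fy"],np.ones(len(p))]@E[:3,:3].T
    o=E[:3,3]; return (o+d*((z-o[2])/d[:,2])[:,None])[:,:2]
def proj(s,P):
    E=np.linalg.inv(s["extrinsics"]); c=np.atleast_2d(P)@E[:3,:3].T+E[:3,3]
    return np.c_[s["fx"]*c[:,0]/c[:,2]+s["cx"],s["fy"]*c[:,1]/c[:,2]+s["cy"]]
def big(m,x0,y0,x1,y1):
    k=np.zeros_like(m); k[y0:y1,x0:x1]=m[y0:y1,x0:x1]
    cs,_=cv2.findContours(k,cv2.RETR_EXTERNAL,cv2.CHAIN_APPROX_NONE)
    return max(cs,key=cv2.contourArea)
def quad(c):
    """4 corners of a quadrilateral contour by line fits to its sides"""
    h=cv2.convexHull(c); b=cv2.boxPoints(cv2.minAreaRect(h)); P=c[:,0].astype(float); L=[]
    for i in range(4):
        a,e=b[i],b[(i+1)%4]; u=(e-a)/np.linalg.norm(e-a); n=np.array([-u[1],u[0]])
        t=(P-a)@u/np.linalg.norm(e-a); q=P[(abs((P-a)@n)<5)&(t>.08)&(t<.92)]
        vx,vy,x,y=cv2.fitLine(q.astype(np.float32),cv2.DIST_HUBER,0,.01,.01).ravel(); L.append((vy,-vx,vy*x-vx*y))
    return np.array([np.linalg.solve([L[i-1][:2],L[i][:2]],[L[i-1][2],L[i][2]]) for i in range(4)])
E
python3 - <<'E'
from h import *
s=viewer.snapshot("top"); im=s["color"]; hsv=cv2.cvtColor(im,cv2.COLOR_RGB2HSV)
t=cv2.resize(im[182:270,175:375],None,fx=4,fy=4,interpolation=2); r=cv2.resize(im[80:160,125:325],None,fx=3,fy=3,interpolation=2)
o=np.zeros((592,800,3),np.uint8); o[:352]=t; o[352:,:600]=r; cv2.imwrite("pics/crop1.png",o[:,:,::-1])
rack=((hsv[:,:,1]<80)&(hsv[:,:,2]>120)).astype(np.uint8)
tray=((im[:,:,0].astype(int)-im[:,:,2])<18).astype(np.uint8)
for n,m,box in(("rack",rack,(120,75,330,165)),("tray",tray,(172,180,385,272))):
    q=quad(big(m,*box)); print(n,q.round(1).tolist())
    for z in(0,.006,.016,.020):
        w=ray(s,q,z); print(z,w.round(4).tolist(),np.linalg.norm(w-np.roll(w,-1,0),axis=1).round(4),w.mean(0).round(4))
E
```

```text
rack [[130.8000030517578, 132.3000030517578], [137.39999389648438, 84.69999694824219], [314.3999938964844, 104.9000015258789], [309.6000061035156, 152.3000030517578]]
0 [[0.628, 0.1915], [0.7203, 0.1801], [0.6785, -0.158], [0.5865, -0.1463]] [0.0929 0.3407 0.0928 0.3403] [0.6533 0.0168]
0.006 [[0.6265, 0.1897], [0.7179, 0.1784], [0.6765, -0.1568], [0.5853, -0.1452]] [0.0921 0.3378 0.092  0.3374] [0.6516 0.0165]
0.016 [[0.6239, 0.1866], [0.714, 0.1754], [0.6732, -0.1549], [0.5833, -0.1434]] [0.0908 0.3328 0.0906 0.3324] [0.6486 0.0159]
0.02 [[0.6229, 0.1853], [0.7124, 0.1742], [0.6719, -0.1541], [0.5826, -0.1426]] [0.0902 0.3308 0.0901 0.3304] [0.6474 0.0157]
tray [[181.6999969482422, 215.89999389648438], [359.79998779296875, 187.8000030517578], [367.79998779296875, 232.0], [188.3000030517578, 261.5]]
0 [[0.469, 0.0957], [0.5175, -0.2398], [0.4341, -0.2519], [0.385, 0.0835]] [0.339  0.0843 0.339  0.0849] [ 0.4514 -0.0781]
0.006 [[0.4688, 0.0947], [0.517, -0.2379], [0.4342, -0.2499], [0.3855, 0.0826]] [0.3361 0.0836 0.3361 0.0842] [ 0.4514 -0.0776]
0.016 [[0.4686, 0.093], [0.516, -0.2347], [0.4345, -0.2466], [0.3865, 0.0811]] [0.3311 0.0824 0.3311 0.0829] [ 0.4514 -0.0768]
0.02 [[0.4685, 0.0923], [0.5156, -0.2335], [0.4346, -0.2452], [0.3869, 0.0805]] [0.3292 0.0819 0.3292 0.0824] [ 0.4514 -0.0765]
```

View pics/crop1.png

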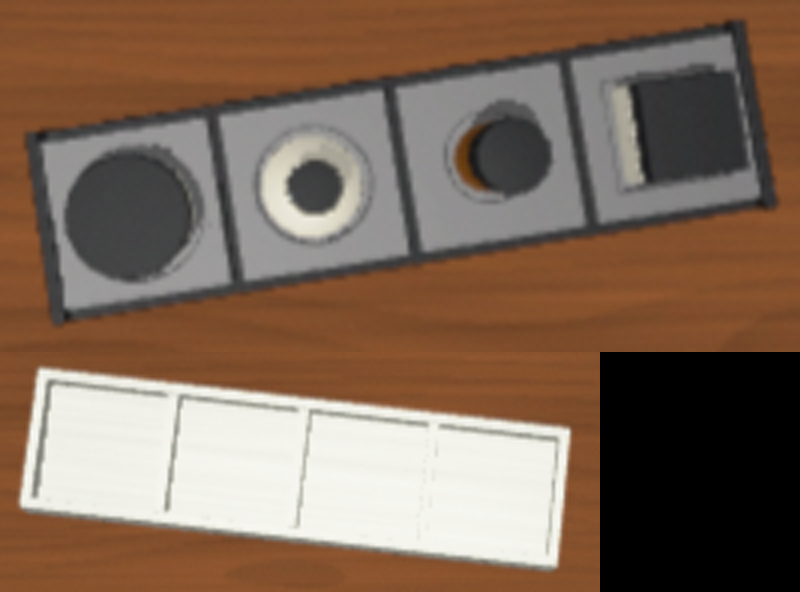

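The crop confirms it: the jar in the tray's left nest, crop (130,215), has a black lid with a white body edge. The cone cap is at (316,186), the vial cap at (511,156) and the square lid at (691,126). Next I'll cast the lids and check them against the nest centres.

```bash
cat >> h.py <<'E'
RACK=(np.array([.650,.0163]),-.123); TRAY=(np.array([.4514,-.0775]),.143)
def slot(f,y): c,t=f; return c+y*np.array([-np.sin(t),np.cos(t)])
def ori(t,flip):  # tool down, jaws closing along local x
    y=np.array([np.cos(t),np.sin(t),0])*(-1 if flip else 1); z=np.array([0,0,-1.]); 
    return R.from_matrix(np.c_[np.cross(y,z),y,z]).as_rotvec()
E
python3 - <<'E'
from h import *
s=viewer.snapshot("top"); g=cv2.cvtColor(s["color"],cv2.COLOR_RGB2GRAY)
for n,p,z,y in(("jar",(207.5,235.7),.047,.123),("cone",(254,228.5),.075,.041),("vial",(302.5,221),.089,-.041),("square",(347.5,213.5),.059,-.123)):
    r=26; x0,y0=int(p[0])-r,int(p[1])-r
    c=[]
    for th in(50,58,66):
        m=(cv2.resize(g,None,fx=4,fy=4,interpolation=2)<th).astype(np.uint8); 
        m=cv2.morphologyEx(m,cv2.MORPH_OPEN,np.ones((13,13)))
        k,l,st,ce=cv2.connectedComponentsWithStats(m); i=l[int(p[1]*4),int(p[0]*4)]
        if not i: c.append(None);continue
        cc=max(cv2.findContours((l==i).astype(np.uint8),0,1)[0],key=cv2.contourArea); (a,b),(w,h),an=cv2.minAreaRect(cc)
        c.append((n,ray(s,[(a/4-.375,b/4-.375)],z)[0].round(4).tolist(),round(w/4*(.687-z)/367,4),round(h/4*(.687-z)/367,4),round(an,1)))
    print(*c,"nest",slot(TRAY,y).round(4),sep="\n ")
for t,f in((.143,TRAY),(-.123,RACK)):
  for y in(-.123,-.041,.041,.123):
    for fl in(0,1):
      for z in (.04,.16):
        q=solver.ik([*slot(f,y),z],ori(t,fl)); print(y,fl,z,None if q is None else np.round(q,2))
E
```

```text
None
 None
 None
 nest
 [0.4339 0.0442]
None
 None
 ('cone', [0.447, -0.0361], 0.0146, 0.0175, 90.0)
 nest
 [ 0.4456 -0.0369]
None
 None
 ('vial', [0.4572, -0.1136], 0.0293, 0.0338, 90.0)
 nest
 [ 0.4572 -0.1181]
None
 ('square', [0.4685, -0.1967], 0.0434, 0.0441, 81.3)
 ('square', [0.4687, -0.1968], 0.0443, 0.0449, 81.9)
 nest
 [ 0.4689 -0.1992]
-0.123 0 0.04 [ 0.25  0.64  0.1   2.09 -0.14  0.42  0.59]
-0.123 0 0.16 [-0.13  0.52  0.67  2.   -0.46  0.77  0.95]
-0.123 1 0.04 [-0.23  0.85  0.91  2.11 -1.06  0.74 -1.6 ]
-0.123 1 0.16 [-0.41  0.87  1.36  2.01 -0.97  1.14 -1.61]
-0.041 0 0.04 [ 0.07  0.61  0.13  2.18 -0.21  0.36  0.51]
-0.041 0 0.16 [-0.42  0.54  0.87  2.09 -0.59  0.78  0.96]
-0.041 1 0.04 [ 0.57  0.66 -0.62  2.17  0.76  0.54  2.65]
-0.041 1 0.16 [-0.59  0.82  1.36  2.09 -0.95  1.08 -1.74]
0.041 0 0.04 [-0.09  0.59  0.11  2.25 -0.19  0.31  0.32]
0.041 0 0.16 [-0.52  0.45  0.71  2.15 -0.46  0.7   0.64]
0.041 1 0.04 [ 0.43  0.65 -0.68  2.23  0.84  0.53  2.38]
0.041 1 0.16 [-0.79  0.78  1.36  2.15 -0.93  1.03 -1.9 ]
0.123 0 0.04 [-0.3   0.58  0.13  2.27 -0.24  0.29  0.19]
0.
[... 388 characters left out ...]
 1.34 -2.24]
-0.041 0 0.04 [-0.24  0.79  0.35  1.73 -0.4   0.69  0.2 ]
-0.041 0 0.16 [-0.33  0.67  0.51  1.64 -0.38  0.93  0.19]
-0.041 1 0.04 [ 0.17  0.77 -0.35  1.71  0.37  0.72  2.65]
-0.041 1 0.16 [ 0.62  0.92 -1.3   1.6   0.91  1.33  2.21]
0.041 0 0.04 [-0.38  0.81  0.38  1.7  -0.42  0.72  0.1 ]
0.041 0 0.16 [-0.45  0.68  0.5   1.61 -0.38  0.95  0.06]
0.041 1 0.04 [ 0.05  0.79 -0.36  1.68  0.38  0.74  2.53]
0.041 1 0.16 [ 0.01  0.64 -0.28  1.59  0.21  0.94  2.68]
0.123 0 0.04 [-0.5   0.84  0.4   1.63 -0.43  0.76 -0.02]
0.123 0 0.16 [-0.55  0.71  0.5   1.54 -0.39  0.98 -0.06]
0.123 1 0.04 [-0.06  0.81 -0.37  1.62  0.38  0.78  2.42]
0.123 1 0.16 [-0.09  0.67 -0.32  1.52  0.24  0.98  2.54]
```

```bash
cat >> h.py <<'E'
BAY={"jar":-.123,"cone":-.041,"vial":.041,"square":.123}
def log(*a): print(*a,"t",round(ctrl.read_t(),2),"p",np.round(ctrl.read_position(),4),"F",np.round(ctrl.read_wrist_force(),1),"w",round(ctrl.read_grip_width(),4))
def pick(xy,hg,th,force,wide,clear=.17):
    z=.009+hg-.002; o=ori(th,0)
    ctrl.grip(wide); ctrl.reach([*xy,clear],o)
    ctrl.line_to([*xy,z+.045],velocity=.15)
    hit=ctrl.line_to([*xy,z],velocity=.06,stop_force=8); log("down",hit)
    if hit: raise SystemExit("unexpected contact")
    ctrl.grip(.0,force); log("gripped",ctrl.read_gripper_force())
    ctrl.line_to([*xy,z+.012],velocity=.04); ctrl.line_to([*xy,clear],velocity=.2); log("lifted")
def place(n,hg,wide,clear=.17):
    xy=slot(RACK,BAY[n]); z=.006+hg-.002; o=ori(RACK[1],0)
    ctrl.line_to([*xy,clear],ori=o,velocity=.2)
    ctrl.line_to([*xy,z+.014],velocity=.12); ctrl.dwell(.2)
    hit=ctrl.line_to([*xy,z-.002],velocity=.015,stop_force=2.5); log("set",hit)
def release(wide,clear=.17):
    ctrl.grip(wide); p=np.array(ctrl.read_position()); log("open")
    ctrl.line_to([*p[:2],p[2]+.04],velocity=.06); ctrl.line_to([*p[:2],clear],velocity=.2)
E
python3 - <<'E'
from h import *
s=viewer.snapshot("top"); j=ray(s,[(207.2,235.5)],.047)[0]; print(j)
n=slot(TRAY,.123)
if np.linalg.norm(j-n)<.006: pick(j,.033,TRAY[1],35,.084)
w=viewer.snapshot("side"); cv2.imwrite("pics/side1.png",cv2.resize(w["color"][60:300,130:450],None,fx=2,fy=2)[:,:,::-1])
E
```

```text
[0.43334965 0.04373783]
down False t 4.47 p [0.4334 0.0437 0.0401] F [ 0.2 -0.8  1.1] w 0.0845
gripped 35.213903188705444 t 4.86 p [0.4336 0.0438 0.0406] F [-0.4  0.   8.6] w 0.0539
lifted t 6.05 p [0.4328 0.044  0.1693] F [ 0.1  0.4 -2.3] w 0.0539
```

View pics/side1.png

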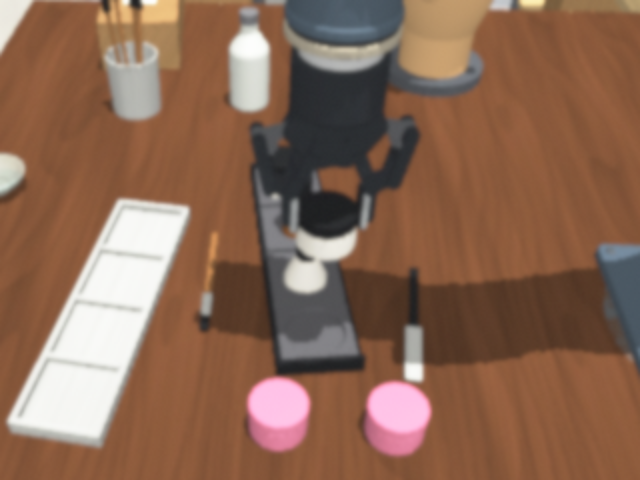

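The jar is held upright at crop (328,225), gripped by the lid, with tips about 14 mm below the lid top. Placing it in the right-end bay.

```bash
python3 - <<'E'
from h import *
place("jar",.033,.084); release(.084)
s=viewer.snapshot("top"); cv2.imwrite("pics/top2.png",s["color"][:,:,::-1])
w=viewer.snapshot("wrist"); cv2.imwrite("pics/wrist2.png",w["color"][:,:,::-1])
E
```

```text
set True t 9.68 p [ 0.6348 -0.1058  0.0377] F [0.2 0.  6.5] w 0.0539
open t 10.08 p [ 0.6341 -0.1055  0.0369] F [0.  0.8 0.6] w 0.084
```

View pics/wrist2.png

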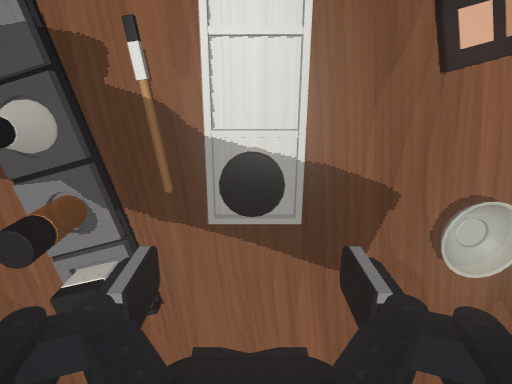

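The jar stands in the right-end bay, lid at (252,184), with the end wall at row ~224 and the divider at ~129. I'll check the centring by ray casting, then pick the square.

```bash
python3 - <<'E'
from h import *
w=viewer.snapshot("wrist")
def loc(p): c,t=RACK; d=p-c; return (d@np.array([[np.cos(t),-np.sin(t)],[np.sin(t),np.cos(t)]])).round(4)
print("jar",loc(ray(w,[(252,184)],.044)),"ends rim",loc(ray(w,[(207.5,223),(301,223),(209,129),(304,129),(201,5),(310,5)],.016)).tolist())
s=viewer.snapshot("top"); g=cv2.cvtColor(s["color"],cv2.COLOR_RGB2GRAY)
print("expected jar px top",proj(s,[*slot(RACK,-.123),.044]))
cv2.imwrite("pics/top3.png",cv2.resize(s["color"][80:270,120:380],None,fx=3,fy=3,interpolation=2)[:,:,::-1])
E
```

```text
jar [[-0.0011 -0.1207]] ends rim [[-0.0431, -0.168], [0.0458, -0.1677], [-0.0384, -0.0794], [0.0439, -0.0793], [-0.0411, 0.0161], [0.0436, 0.0161]]
expected jar px top [[290.64233719 120.96080618]]
```

View pics/top3.png

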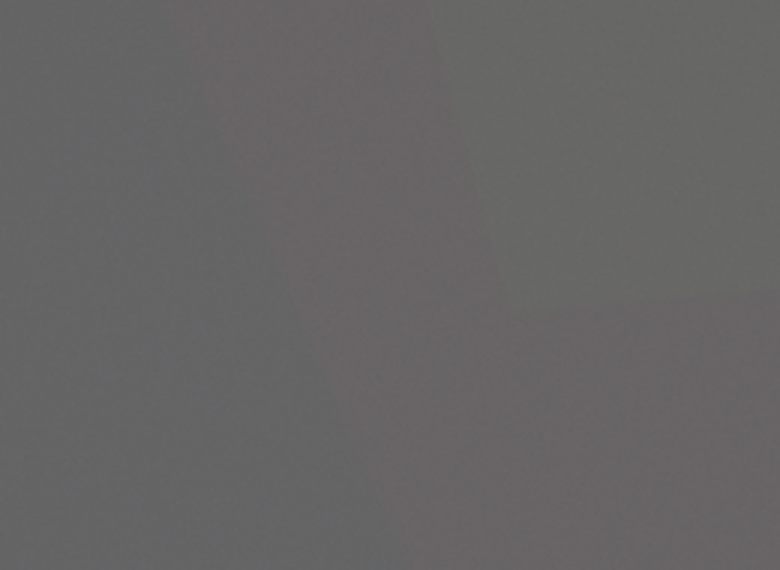

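The top view only shows the arm covering the scene. The wrist view puts the jar about 2 mm from the bay centre (local -1, -121 mm). Next, the square.

```bash
python3 - <<'E'
from h import *
pick(np.array([.4686,-.1968]),.036,TRAY[1],35,.08)
place("square",.036,.08); release(.08)
w=viewer.snapshot("wrist"); cv2.imwrite("pics/wrist4.png",w["color"][:,:,::-1])
print("bay px",proj(w,[*slot(RACK,.123),.016]), proj(w,[*slot(RACK,.123),.056]))
E
```

```text
down False t 14.32 p [ 0.4687 -0.1969  0.0431] F [-0.3 -0.1  0.8] w 0.0797
gripped 35.88373929262161 t 14.74 p [ 0.4689 -0.1968  0.0434] F [-0.5  0.5  6.5] w 0.0435
lifted t 15.92 p [ 0.4682 -0.1963  0.1692] F [-0.3 -0.1 -1.4] w 0.0436
set True t 20.16 p [0.665  0.1384 0.0405] F [-0.9  0.4  5.6] w 0.0432
open t 20.61 p [0.6642 0.1384 0.0395] F [ 0.1 -0.2  0.4] w 0.0801
bay px [[252.26164242 176.54218902]] [[252.55655523 190.01975031]]
```

View pics/wrist4.png

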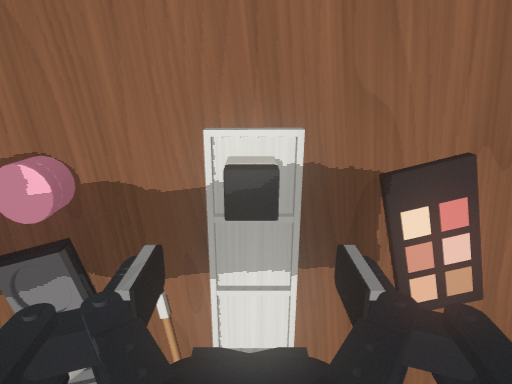

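The square stands straight in the left-end bay at (252,192), against an expected (252.5,190). Next, the cone and then the vial.

```bash
python3 - <<'E'
from h import *
s=viewer.snapshot("top"); c=ray(s,[(253.6,228.1)],.075)[0]; v=ray(s,[(302.4,220.6)],.089)[0]; print(c,v)
assert np.linalg.norm(c-slot(TRAY,.041))<.005 and np.linalg.norm(v-slot(TRAY,-.041))<.006
pick(c,.057,TRAY[1],30,.06)
place("cone",.057,.06); release(.06)
w=viewer.snapshot("wrist"); cv2.imwrite("pics/wrist5.png",w["color"][:,:,::-1])
print("bay px",proj(w,[*slot(RACK,-.041),.016]), proj(w,[*slot(RACK,-.041),.072]))
E
```

```text
[ 0.44520981 -0.03601109] [ 0.45637283 -0.11541141]
down False t 25.0 p [ 0.4453 -0.0361  0.0641] F [-0.4 -0.5  0.3] w 0.0602
gripped 29.96941477060318 t 25.42 p [ 0.4454 -0.0359  0.0642] F [-0.1  0.7  3.1] w 0.0231
lifted t 26.48 p [ 0.4449 -0.0356  0.1694] F [ 0.3 -0.1 -0.9] w 0.0229
set True t 29.62 p [ 0.645  -0.0244  0.0612] F [-0.4 -0.   5.7] w 0.0233
open t 30.07 p [ 0.6443 -0.0242  0.0604] F [0.  0.6 0.1] w 0.0603
bay px [[251.52816812 176.70193144]] [[251.8900607 196.7235543]]
```

View pics/wrist5.png

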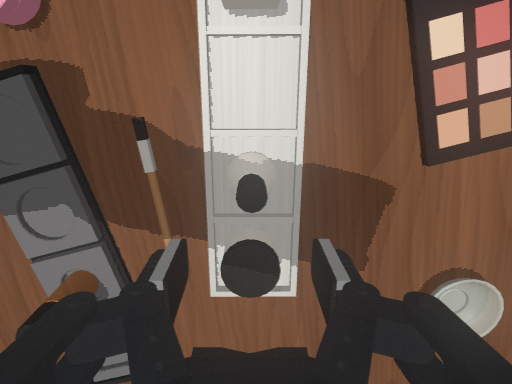

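The cone stands in the bay next to the jar, cap at (251,195), against an expected (252,197). Last, the vial.

```bash
python3 - <<'E'
from h import *
pick(np.array([.4567,-.1145]),.06,TRAY[1],30,.066,.18)
place("vial",.06,.066,.18); release(.066,.19)
ctrl.reach([.45,.1,.3],ori(0,0)); ctrl.dwell(.3); log("away")
for n in("top","side"):
    s=viewer.snapshot(n); cv2.imwrite(f"pics/{n}6.png",s["color"][:,:,::-1])
    for k,h in(("jar",.044),("cone",.072),("vial",.086),("square",.056)): print(n,k,proj(s,[*slot(RACK,BAY[k]),h]).round(1),proj(s,[*slot(RACK,BAY[k]),.006]).round(1))
ctrl.movej([-1.405,.576,.025,1.437,-.015,1.129,-.057])
s=viewer.snapshot("top"); cv2.imwrite("pics/top7.png",cv2.resize(s["color"][75:275,120:380],None,fx=3,fy=3-.01,interpolation=2)[:598,:,::-1]); log("home")
E
```

```text
down False t 34.01 p [ 0.4568 -0.1146  0.0671] F [-0.3 -0.8 -0.8] w 0.0659
gripped 31.008824352174997 t 34.41 p [ 0.4569 -0.1145  0.0673] F [-0.7  0.5  3.5] w 0.0314
lifted t 35.52 p [ 0.4564 -0.1141  0.1793] F [ 0.6 -0.  -0.7] w 0.0311
set True t 39.02 p [0.6549 0.057  0.0643] F [-0.8  0.6  4.9] w 0.0311
open t 39.45 p [0.6543 0.0571 0.0635] F [-0.9 -1.1  0.4] w 0.066
away t 42.08 p [0.4505 0.0997 0.2995] F [-0.6 -0.7  0.8] w 0.0659
top jar [[290.6 121. ]] [[288.2 126.6]]
top cone [[245.1 111. ]] [[245.1 121.7]]
top vial [[196.3 102.8]] [[201.9 116.8]]
top square [[151.8 103.2]] [[158.5 111.9]]
side jar [[201.1 163.6]] [[202.6 176.1]]
side cone [[188.5 177.4]] [[192.1 199.9]]
side vial [[174.4 199.4]] [[180.1 227.2]]
side square [[161.7 242. ]] [[166.1 258.7]]
home t 44.47 p [0.1684 0.6535 0.2485] F [-0.  -0.2 -0.2] w 0.0664
```

View pics/top7.png

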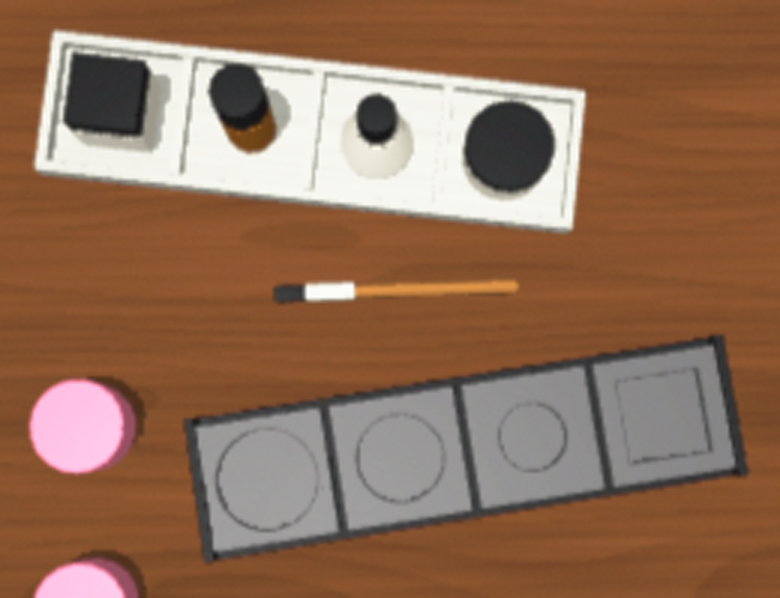

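View pics/side6.png

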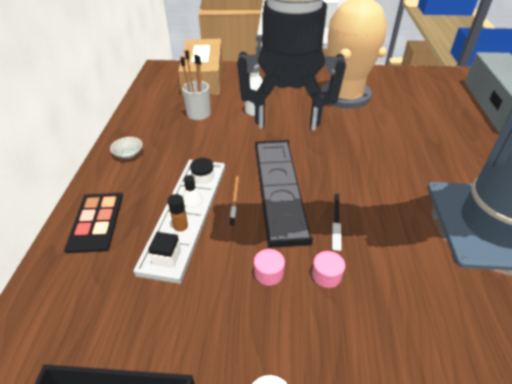

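All four stand in reverse order, but the lids sit about 2–3 px nearer the robot than expected: jar (290,124) against (291,121), square (156,106) against (152,103). I'll measure the offsets in both views, allowing for the visible lid sides, before handing in.

```bash
python3 - <<'E'
from h import *
c,t=RACK; A=np.array([[np.cos(t),-np.sin(t)],[np.sin(t),np.cos(t)]])
a=np.linspace(0,2*np.pi,73)
LID={"jar":(.0275,.030,.044),"cone":(.012,.042,.072),"vial":(.016,.056,.086),"square":(.022,.038,.056)}
for v in("top","side"):
    s=viewer.snapshot(v); g=cv2.cvtColor(s["color"],cv2.COLOR_RGB2GRAY)
    sat=cv2.cvtColor(s["color"],cv2.COLOR_RGB2HSV)
    dark=(s["color"].max(2)<75).astype(np.uint8)
    m=((sat[:,:,1]<80)&(sat[:,:,2]>120)).astype(np.uint8); box=(120,75,330,165) if v=="top" else (120,150,240,290)
    try:
        k=big(m,*box); k=cv2.convexHull(k); mm=np.zeros_like(m); cv2.fillPoly(mm,[k],1); k=cv2.findContours(mm,0,1)[0][0]
        print(v,"rack corners local z16",((ray(s,quad(k),.016)-c)@A).round(4).tolist())
    except Exception as e: print(e)
    for n,(r,z0,z1) in LID.items():
        b=slot(RACK,BAY[n])
        ring=np.c_[np.cos(a),np.sin(a)]*r if n!="square" else np.array([[1,1],[1,-1],[-1,-1],[-1,1]])*r@A.T
        P=np.vstack([np.c_[b+ring,np.full(len(ring),z)] for z in(z0,z1)]); q=proj(s,P)
        e0,e1=q.min(0),q.max(0); M=cv2.moments(cv2.convexHull(q.astype(np.float32))); ec=np.array([M["m10"],M["m01"]])/M["m00"]
        l=cv2.connectedComponentsWithStats(dark[int(e0[1])-8:int(e1[1])+9,int(e0[0])-8:int(e1[0])+9]); i=1+np.argmax(l[2][1:,4])
        mc=l[3][i]+[int(e0[0])-8,int(e0[1])-8]
        z=(z0+z1)/2; d=(ray(s,[mc],z)-ray(s,[ec],z))[0]
        print(v,n,"px",mc.round(1),"exp",ec.round(1),"area",l[2][i,4],round(M["m00"]),"local off mm",(d@A*1000).round(1))
E
```

```text
top rack corners local z16 [[-0.0478, 0.1666], [0.0449, 0.1666], [0.0452, -0.1674], [-0.0475, -0.1678]]
top jar px [289.2 123.6] exp [290.2 121.9] area 660 782 local off mm [-3.3  1.5]
top cone px [245.1 114.5] exp [245.1 113.3] area 155 215 local off mm [-2.1 -0.3]
top vial px [199.3 107.1] exp [197.3 105.4] area 311 384 local off mm [-2.6 -3.8]
top square px [155.3 106.5] exp [152.9 104.7] area 619 753 local off mm [-2.8 -4.6]
side rack corners local z16 [[0.0474, 0.1766], [0.0518, -0.172], [-0.0484, -0.17], [-0.0485, 0.1794]]
side jar px [201.3 166.2] exp [201.3 166.1] area 289 396 local off mm [-0.1  0.5]
side cone px [197.5 169.2] exp [189.4 182.7] area 117 189 local off mm [ -4.  -46.3]
side vial px [175.6 204. ] exp [175.5 204.9] area 234 335 local off mm [ 0.5 -2.2]
side square px [163.2 244.1] exp [162.4 245.3] area 462 665 local off mm [-0.4 -3.1]
```

The top view gives the offsets of the square as (-3,-5) mm, the vial (-3,-4), the jar (-3,+1.5) and the cone (-2,0). The side view agrees on y. There is time to spare, so I'll re-centre the square and vial and leave the other two.

```bash
python3 - <<'E'
from h import *
t=RACK[1]; ex=np.array([np.cos(t),np.sin(t)]); ey=np.array([-np.sin(t),np.cos(t)])
o=ori(t,0)
for n,hg,z0,wide,d in(("square",.036,.0395,.08,(.002,.004)),("vial",.06,.0635,.066,(.002,.0033))):
    xy=slot(RACK,BAY[n])-.001*ex; to=slot(RACK,BAY[n])+d[0]*ex+d[1]*ey
    ctrl.grip(wide); ctrl.reach([*xy,.19],o); ctrl.line_to([*xy,z0+.045],velocity=.15)
    hit=ctrl.line_to([*xy,z0+.001],velocity=.06,stop_force=8); log(n,hit)
    if hit: raise SystemExit
    ctrl.grip(0,30); z=ctrl.read_position()[2]
    ctrl.line_to([*xy,z+.008],velocity=.04); ctrl.line_to([*to,z+.008],velocity=.03); ctrl.dwell(.2)
    log("set",ctrl.line_to([*to,z-.003],velocity=.015,stop_force=2.5))
    release(wide,.19)
ctrl.reach([.45,.1,.3],ori(0,0)); ctrl.movej([-1.405,.576,.025,1.437,-.015,1.129,-.057]); log("home")
s=viewer.snapshot("top"); cv2.imwrite("pics/top8.png",cv2.resize(s["color"][75:165,120:330],None,fx=3.8,fy=3.8,interpolation=2)[:,:,::-1])
E
```

```text
square False t 49.13 p [0.6643 0.1384 0.0407] F [ 0.6  0.2 -0.6] w 0.0798
set True t 50.98 p [0.6675 0.1421 0.0409] F [-1.7 -0.   5.5] w 0.0434
open t 51.43 p [0.6668 0.1421 0.0401] F [-0.2 -0.  -0.1] w 0.0799
vial False t 55.25 p [0.6543 0.057  0.0647] F [0.2 0.8 0.2] w 0.0658
set True t 57.06 p [0.6576 0.06   0.0647] F [ 1.6 -0.1  3.1] w 0.0309
open t 57.49 p [0.6567 0.0601 0.0641] F [0.3 0.1 0.4] w 0.0659
home t 62.07 p [0.1686 0.6534 0.2485] F [-0.   0.2 -0.7] w 0.0657
```

View pics/top8.png

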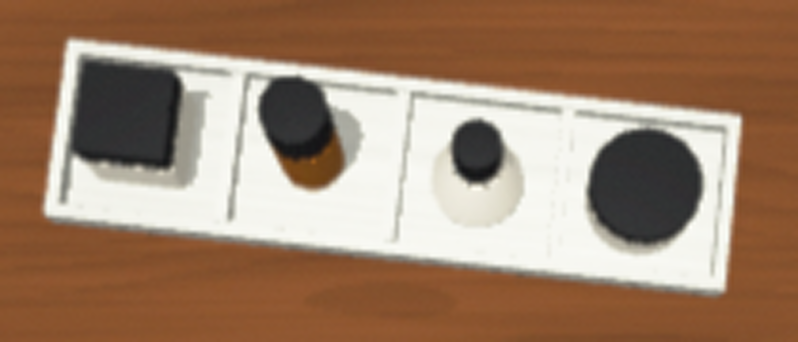

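All four stand upright in the middle of their bays: square (125,112), vial (297,110), cone (477,150) and jar (645,185). The arm is clear, so I'm handing in.

```bash
python3 -c "
from rig import ticket
print(ticket.sign_off())"
```

```text
the job is handed in; nothing more can be done
None
```

The four containers stand upright and released in the rack in reverse order (from the left: square, vial, cone, jar), each an estimated few mm or less from its bay centre, and the job was handed in at about 62 s.

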